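Hold a plinth home in the drilling jig

ROBOT

A 7-joint arm with a two-finger parallel gripper is mounted at the origin on the work surface. World frame = base frame: x ahead of the robot, y to its left, z up, the work surface at z = 0. Lengths are in m, angles in rad, forces in N, time in s.
With the tool pointing down it reaches from about 0.4 to 0.85 m from the base axis. Payload 10.4 kg.
Tool frame: the origin (TCP) lies on the centre line of the jaws, within the pads' length; the fingertips stand 11 mm ahead of it and the grasp point (between the pads) lies 8 mm behind it (tip_reach is the distance from the TCP to the fingertips, in m); z points along the fingers, y is the line along which they close (so a half turn about z gives the same grasp; the last joint's range is limited). The gripper opens to 85 mm and grips with 20 to 120 N. Pads are 22 mm wide; open, the fingers measure 114 mm over their backs; the gripper's body (76 mm by 85 mm) begins 54 mm behind the grasp point. The pads swing forward as they close: fully open they stand 13 mm farther back than shut.
Start: joints at [-1.238, 0.332, -0.065, 1.46, 0.022, 1.35, -0.088], TCP at [0.218, 0.586, 0.242] pointing down, gripper open.
Joint ranges: [-2.6, 2.6], [-0.5, 2.12], [-1.47, 1.34], [0.16, 2.42], [-1.27, 4.41], [0.06, 2.06], [-2.6, 2.6]. Speed limits (rad/s): [2.22, 2.22, 2.79, 2.79, 3.14, 3.14, 3.14].

INTERFACE

Orientations are given as a unit quaternion [x, y, z, w].
In Python, from workcell import get_obs, camera, hand_in, tip_reach gives the robot as it stands. The module is installed in compiled form; this text tells all that it offers.
- The arm moves only by the tool move_arm, never from a script. Its argument "plan" is a list of rows, each an object with "delta_pos": the shift along the tool's x, y, z in shares of 0.5 m (1.0 is 0.5 m), a list of three; "turn": the turn, a rotation vector about the tool's x, y, z in normalised numbers (1 is pi/2 rad), a list of three; "fingers": the closure, from 0 (fully open) to 1 (shut). A call has 1 to 12 rows; each row is the pose to reach, as a shift and turn from the pose commanded when the call began, along the tool's axes at that moment; what a row does not reach only later rows make up. A row lasts 1/8 s, in which the tool goes at most 62.5 mm and 10.7 degrees, less where a joint would pass 70% of its speed; a pose out of reach is approached as far as the arm can. A shift or turn number past 1, either way, is cut back to 1. A call with a gripper value outside its range is refused whole. The fingers move at their own pace and stop on an object; "force" is the grip in N (left out, the last holds). Time passes only in rows, so rows that repeat a pose let the fingers close. It gives the time, the measured TCP pose, the force, the opening and the grip force at its end, in the units of the state.
- get_obs(): the state, without advancing time (a new reading comes with each control period).
- camera(name): name is "scene" or "side" or "wrist"; returns a dict with "color" (480x640x3 uint8, red, green, blue), "range_z" (480x640 float32, m along the optical axis (not along the pixel's ray), 0 where there is no reading), "fx", "fy", "cx", "cy" (pixels), "k1" (the pictures are not rectified: a ray, as slopes to the right and down, at radius r is drawn at 1 + k1 r^2 times it, then the intrinsics apply), "R" (3x3) and "t" (3): a world point X has camera coordinates R X + t; the wrist camera has in their place "tool_from_camera" (4x4, takes a point from camera to tool coordinates, whose origin is the TCP and whose axes are the flange's). Camera axes: x right, y down, z forward; pixel columns grow to the right and rows downward; lengths in m; the calibration is good to about 2 mm. A picture is of the moment at which its call begins: read the wrist's pose just before it.
- hand_in(): hands the job in; it is judged then, once.
The state is a dict: "clock": time; "joint_pos": joint angles; "joint_velocities": joint speeds; "tau": joint torques, N m; "position": TCP position; "ee_rot": TCP orientation; "ft_force": force on the tool from outside, world axes, zero at the start; "torque": the same for the moment, N m; "grip_width": opening from 0.0 (shut) to 1.0 (fully open); "grasp_force": force on a finger pad.
Only numpy, scipy, OpenCV 4.12 (cv2) and the standard library are available. Lean on these libraries where they do the work, as an engineer would, in place of code of your own. Each camera call takes 0.05 s, during which the arm holds its last target. There are 200 camera calls.

TASK

Take the rectangular wooden plinth from the paper folder, set it flat on the bed of the drilling jig and slide it endwise between the guides and under the steel bridge until its end is fully home against the metal fence. Then hold it ready for drilling with one diagonal push, firmly against the fence and firmly down on the bed at once: finish while still pushing, without letting go, and leave the things that stand beside the plinth and the jig where they are.

Things in the scene. Friction and masses are not known exactly. Their poses are not given: they have to be found in the camera images.
- plinth: rectangular light-wood plinth blank, 120 mm long (its x) x 58 mm wide (its y) x 24 mm high, a thin dark line round it and a dark 32 mm disc mark in the middle of its top; about 0.11 kg; it lies flat, long side very roughly along world x (within 45 degrees), on the folder. Origin at the centre of its underside. Its two ends are alike: either may go in first
- folder: flat cardboard folder with paper on it, 320 mm (x) x 240 mm (y), 4 mm thick, fixed to the bench on one side of the robot (the jig is on the other); origin at the centre of its underside, on the bench at z = 0
- jig: drilling jig, fixed to the bench: a base board 260 mm (x) x 140 mm (y) x 8 mm carrying bed, guides, bridge and fence. Origin at the centre of the base board's underside, z = 0. Its x axis is the direction in which the plinth slides in, pointing away from the robot (within 20 degrees of world x); y is to the left. All parts are centred on y = 0
- bed: smooth flat white bed of the jig, 240 mm (x) x 110 mm (y), 8 mm thick, on the base board; its top is 16 mm above the bench. Origin at the centre of its underside, same axes as the jig. It is not slippery (friction 0.5 to 0.7): pressing down, part of a forward push is taken by the bed before any reaches the fence. In front of the guides (jig x -120 to +33 mm) it is open from above
- fence: aluminium fence across the far end of the channel, 108 mm wide, 34 mm high, 18 mm thick. Origin on its working face (the face towards the robot), in the middle, at the height of the bed's top; x points into the fence (the jig's x, 95 mm from the jig's origin), z up. A fully home plinth has its origin at fence x = -60, y = 0, z = 0 mm
- guides: two dark wooden guides on the bed, forming a channel 61 mm wide (1.5 mm free each side of the plinth), 27 mm high above the bed, straight from fence x = 0 back to -50 mm, then a mouth flared outwards to about 70 mm wide, ending at about -62 mm. Origin on the bed's top straight above the jig's origin, same axes
- bridge (a point): centre of the underside of the steel bridge that lies across the guides from fence x = -46 to -14 mm, underside 27 mm and top 33 mm above the bed (a 7 mm brass drill bush stands on it). The plinth has 3 mm free under it and can only be slid in from the robot's side; the gap between bridge and fence shows the plinth's end
- round_plinth: round wooden plinth blank, 52 mm across, 18 mm high, lying on the folder; a bystander; origin at the centre of its underside
- bird: small carved ivory-nut bird on a dark husk foot, 42 mm across, 42 mm high, standing on the folder; a bystander; origin under its foot
- turtle: small carved turtle, 55 mm long, 23 mm high, standing on the bench just left (+y of the jig's frame) of the drilling jig; a bystander; origin at the centre of its underside

How it is judged:
By the outcome, as a careful person would: the job done as asked, in the order asked, and still so for the second after the job is handed in, while the arm keeps its last pose, push and grip.
It also fails if it takes over 54 s, if anything falls off the work surface, if the arm or the gripper's body presses on something with over 40 N, if the wrist force passes 120 N, or if a joint passes its speed limit or range.

## Working session

There is one attempt and no reset: what is moved stays moved. The work goes in short steps, Python scripts to look and compute and a tool call to move; the robot and the scene stay as the last step left them, time stands still between calls to the robot, and variables do not carry over. Pictures are saved under pics/ and viewed, at most 10 in all, crops included, and the job is handed in when it is done.

Besides the shell and the picture viewer there is one more tool, called after "Call:" as name([rows], argument=value, ...), one row to a line, values as JSON. move_arm: Moves the arm, as the interface text tells. Its arguments: {"type":"object","properties":{"plan":{"type":"array","items":{"type":"object","properties":{"delta_pos":{"type":"array","items":{"type":"number"}},"turn":{"type":"array","items":{"type":"number"}},"fingers":{"type":"number"}}}},"force":{"type":"number"}},"required":["plan"]}

```bash
mkdir -p pics; cat > h.py <<'E'
import numpy as np, cv2
from workcell import get_obs, camera, hand_in, tip_reach
from scipy.spatial.transform import Rotation as Ro
def T_tool(o): 
    T=np.eye(4);T[:3,:3]=Ro.from_quat(o["ee_rot"]).as_matrix();T[:3,3]=o["position"];return T
def shot(n):
    o=get_obs();c=camera(n)
    if "R" in c:
        T=np.eye(4);T[:3,:3]=c["R"];T[:3,3]=c["t"];c["W"]=np.linalg.inv(T)
    else: c["W"]=T_tool(o)@c["tool_from_camera"]
    return c
def rays(c,uv):
    uv=np.asarray(uv,float).reshape(-1,2)
    d=np.c_[(uv[:,0]-c["cx"])/c["fx"],(uv[:,1]-c["cy"])/c["fy"]]
    s=d.copy()
    for _ in range(10): s=d/(1+c["k1"]*(s**2).sum(1,keepdims=True))
    return np.c_[s,np.ones(len(s))]
def onz(c,uv,z):
    r=rays(c,uv)@c["W"][:3,:3].T;p=c["W"][:3,3]
    return p+r*((z-p[2])/r[:,2])[:,None]
def cloud(c):
    v,u=np.mgrid[:480,:640]
    r=rays(c,np.c_[u.ravel(),v.ravel()])*c["range_z"].reshape(-1,1)
    P=r@c["W"][:3,:3].T+c["W"][:3,3];P[c["range_z"].ravel()==0]=np.nan
    return P.reshape(480,640,3)
def save(c,n): cv2.imwrite("pics/"+n,c["color"][:,:,::-1])
E
python3 - <<'E'
from h import *
o=get_obs();print(o,tip_reach if not callable(tip_reach) else tip_reach())
ims=[]
for n in("scene","side","wrist"):
    c=shot(n);ims.append(c["color"]);print(n,c["W"].round(3).tolist(),c["fx"],c["k1"])
    save(c,n+"0.png")
m=np.vstack([np.hstack(ims[:2])])
cv2.imwrite("pics/m0.png",cv2.resize(m,(800,300),interpolation=cv2.INTER_AREA)[:,:,::-1])
E
```

```text
{'clock': 0.0, 'joint_pos': array([-1.2376167 ,  0.332854  , -0.06474392,  1.46095551,  0.02157154,
        1.34992469, -0.08849988]), 'joint_velocities': array([-0.00227638,  0.0017558 ,  0.00144459,  0.00048632, -0.00055539,
        0.00068496,  0.00011397]), 'tau': array([-2.13148346e-04, -6.25440645e+01,  4.91367630e-02, -3.91620326e+01,
        1.61715393e-02,  9.63205355e-03, -1.38370117e-05]), 'position': array([0.21754215, 0.58551717, 0.24152042]), 'ee_rot': array([ 1.76925147e-01,  9.84224044e-01, -7.14564663e-04, -1.14607973e-04]), 'ft_force': array([-1.2667042 ,  0.33537575,  0.100563  ]), 'torque': array([ 0.01979205, -0.00812418,  0.05188686]), 'grasp_force': 0.0, 'grip_width': 1.0005797179009566} 0.011
scene [[-0.571, 0.63, -0.526, 1.095], [0.821, 0.44, -0.364, 0.399], [0.002, -0.64, -0.768, 0.791], [0.0, 0.0, 0.0, 1.0]] 580.8616333466189 -0.14990256444442218
side [[0.955, -0.224, 0.197, 0.422], [-0.298, -0.682, 0.668, -0.528], [-0.015, -0.696, -0.718, 0.663], [0.0, 0.0, 0.0, 1.0]] 447.45576673080916 -0.08926995234471405
wrist [[0.348, 0.889, 0.298, 0.142], [0.938, -0.329, -0.112, 0.613], [-0.002, 0.318, -0.948, 0.373], [0.0, 0.0, 0.0, 1.0]] 357.5770122163032 -0.01495352291704978
```

View pics/scene0.png

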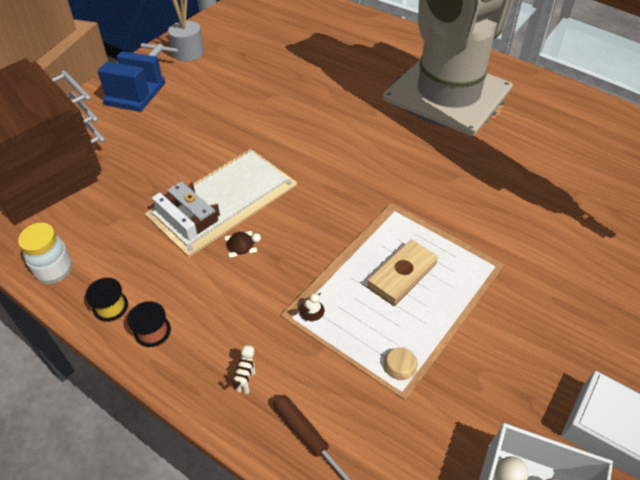

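View pics/wrist0.png

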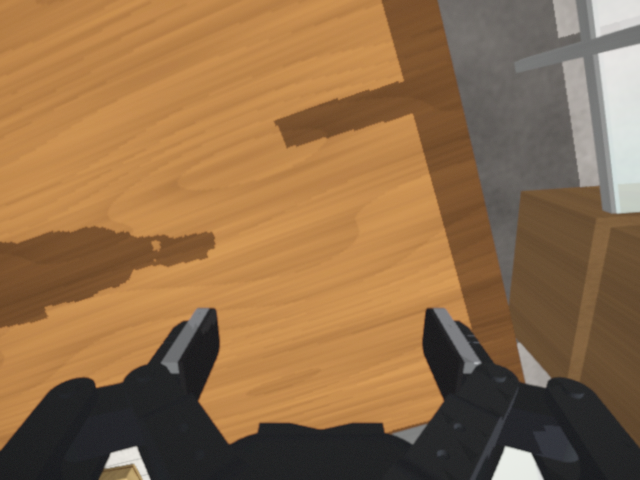

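The scene view shows the plinth at about (403,268), the round plinth at (401,362) and the bird at (312,305). The jig bed is at (240,190), the fence at (173,217) and the turtle at (242,242). The wrist view shows only bench and the open fingers.

```bash
python3 - <<'E'
from h import *
def rect(P):
    r=cv2.minAreaRect((P[:,:2]*1000).astype(np.float32));return [np.round(x,1) for x in r]
for n in("scene","side"):
    c=shot(n);save(c,n+"1.png");P=cloud(c);z=P[:,:,2]
    near=(P[:,:,0]>0.25)&(P[:,:,0]<0.9)&(abs(P[:,:,1])<0.5)
    ben=near&(abs(z)<0.003); print(n,"bench z",np.nanmedian(z[ben]))
    for lo,hi in((0.0115,0.0205),(0.0205,0.0255),(0.0255,0.031),(0.039,0.046),(0.046,0.053),):
        m=(near&(z>lo)&(z<hi)).astype(np.uint8)
        k,l,s,ce=cv2.connectedComponentsWithStats(m)
        for i in range(1,k):
            if s[i,4]>60:
                q=P[l==i];print((lo,hi),s[i,4],ce[i].round(),q.mean(0).round(4),rect(q),"zmed",np.median(q[:,2]).round(4))
E
```

```text
scene bench z 0.0016321505430629824
(0.0115, 0.0205) 3610 [232. 191.] [ 0.546  -0.1859  0.0176] [array([ 567.2, -197. ]), array([135.9, 258.8]), np.float64(79.2)] zmed 0.018
(0.0115, 0.0205) 347 [ 55. 197.] [ 0.7547 -0.4657  0.016 ] [array([ 751.5, -464.9]), array([ 10.5, 196.3]), np.float64(75.5)] zmed 0.016
(0.0115, 0.0205) 84 [185. 211.] [ 0.6376 -0.2237  0.0185] [array([ 637.5, -224. ]), array([38.7, 12. ]), np.float64(77.0)] zmed 0.0186
(0.0115, 0.0205) 255 [244. 242.] [ 0.6328 -0.0864  0.0163] [array([628.6, -88. ]), array([34.8, 56.7]), np.float64(61.3)] zmed 0.0162
(0.0115, 0.0205) 123 [ 58. 274.] [ 0.8725 -0.3067  0.0163] [array([ 868.9, -311.5]), array([23.8, 64.8]), np.float64(84.2)] zmed 0.0167
(0.0115, 0.0205) 84 [420. 278.] [0.5238 0.2054 0.0161] [array([522.8, 205.3]), array([ 2.7, 98.2]), np.float64(81.8)] zmed 0.0164
(0.0115, 0.0205) 131 [384. 295.] [0.5891 0.174  0.0159] [array([589.2, 172. ]), array([23.4, 62.8]), np.float64(14.9)] zmed 0.016
(0.0115, 0.0205) 96 [112. 309.] [ 0.8667 -0.1723  0.016 ] [array([ 866.5, -176.3]), array([21.3, 46.7]), np.float64(65.8)] z
[... 7716 characters left out ...]
p.float64(18.6)] zmed 0.0424
(0.039, 0.046) 120 [385. 374.] [ 0.6064 -0.2494  0.0428] [array([ 610.7, -252.1]), array([17.6, 41.1]), np.float64(44.1)] zmed 0.0431
(0.046, 0.053) 176 [344. 118.] [0.7896 0.4477 0.0497] [array([796. , 445.5]), array([ 73.1, 200.1]), np.float64(80.2)] zmed 0.0498
(0.046, 0.053) 710 [415. 345.] [ 0.6673 -0.2216  0.0506] [array([ 668.5, -217.6]), array([109.3,  20.4]), np.float64(78.0)] zmed 0.0507
(0.046, 0.053) 1096 [390. 349.] [ 0.6289 -0.2148  0.0496] [array([ 630.4, -210.9]), array([102.9,  33.2]), np.float64(79.7)] zmed 0.0496
(0.046, 0.053) 158 [557. 383.] [ 0.8418 -0.3501  0.0493] [array([ 848.9, -349.4]), array([30.4, 68.6]), np.float64(35.0)] zmed 0.0491
```

View pics/side0.png

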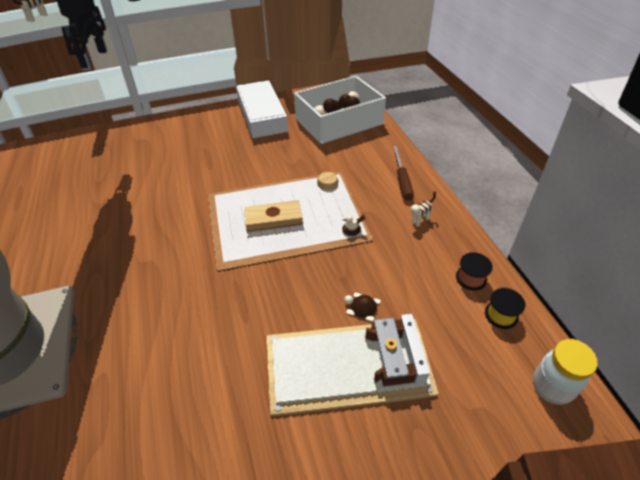

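The side view agrees with the scene view. The plinth centre is near (0.532, 0.174) with its long axis at about -7.5°. The jig origin is near (0.567, -0.198) with its axis at about -12°. I'm moving above the plinth's robot-side end now.

Units first: shifts go in shares of 0.5 m and turns go in shares of pi/2 rad. So -0.405 m / 0.5 = -0.81, -0.284 m / 0.5 = -0.568, -0.226 rad / 1.5708 = -0.1439.

Call:
move_arm([
  {"delta_pos": [-0.1, -0.07, 0], "turn": [0, 0, -0.0191], "fingers": 0},
  {"delta_pos": [-0.2, -0.14, 0], "turn": [0, 0, -0.0382], "fingers": 0},
  {"delta_pos": [-0.3, -0.21, 0.04], "turn": [0, 0, -0.0637], "fingers": 0},
  {"delta_pos": [-0.4, -0.28, 0.06], "turn": [0, 0, -0.0891], "fingers": 0},
  {"delta_pos": [-0.5, -0.35, 0.1], "turn": [0, 0, -0.1146], "fingers": 0},
  {"delta_pos": [-0.6, -0.42, 0.14], "turn": [0, 0, -0.1439], "fingers": 0},
  {"delta_pos": [-0.7, -0.49, 0.18], "turn": [0, 0, -0.1439], "fingers": 0},
  {"delta_pos": [-0.81, -0.568, 0.22], "turn": [0, 0, -0.1439], "fingers": 0},
  {"delta_pos": [-0.81, -0.568, 0.22], "turn": [0, 0, -0.1439], "fingers": 0},
  {"delta_pos": [-0.81, -0.568, 0.22], "turn": [0, 0, -0.1439], "fingers": 0},
  {"delta_pos": [-0.81, -0.568, 0.22], "turn": [0, 0, -0.1439], "fingers": 0},
  {"delta_pos": [-0.81, -0.568, 0.22], "turn": [0, 0, -0.1439], "fingers": 0},
])

```text
clock: 1.75
position: [0.4979, 0.1803, 0.1328]
ee_rot: [0.064, 0.998, 0.0, 0.0]
ft_force: [-0.5, 0.4, 0.6]
grip_width: 0.996
grasp_force: 0.0
```

```bash
python3 - <<'E'
from h import *
c=shot("wrist");save(c,"w2.png");P=cloud(c);z=P[:,:,2]
m=(abs(z-0.028)<0.005).astype(np.uint8);k,l,s,ce=cv2.connectedComponentsWithStats(m)
for i in range(1,k):
    if s[i,4]>800:
        q=P[l==i];print(s[i],ce[i].round(),q.mean(0).round(4),cv2.minAreaRect((q[:,:2]*1000).astype(np.float32)),np.median(q[:,2]))
# dark disc on z=.028
g=cv2.cvtColor(c["color"],cv2.COLOR_RGB2GRAY);hs=cv2.cvtColor(c["color"],cv2.COLOR_RGB2HSV)
m=((g<90)&(abs(z-0.028)<0.006)).astype(np.uint8);m=cv2.morphologyEx(m,cv2.MORPH_OPEN,np.ones((7,7)));k,l,s,ce=cv2.connectedComponentsWithStats(m)
for i in range(1,k):
    if s[i,4]>200:
        v,u=np.nonzero(l==i);q=onz(c,np.c_[u,v],0.028);print("disc",s[i],q.mean(0),np.ptp(q,0))
# fingertips in tool coords
T=np.linalg.inv(T_tool(get_obs()));Q=P@T[:3,:3].T+T[:3,3]
f=(Q[:,:,2]<0.05)&(Q[:,:,2]>-0.02)&(abs(Q[:,:,1])<0.065)&(abs(Q[:,:,0])<.02)
for sg in(1,-1):
    q=Q[f&(Q[:,:,1]*sg>0)]
    print(len(q),np.percentile(q,[1,50,99],axis=0).round(4) if len(q) else'')
E
```

```text
[  277   203    86   151 11942] [319. 276.] [0.526  0.1748 0.0278] ((531.1849365234375, 174.1529541015625), (58.20348358154297, 120.15213012695312), 82.68795776367188) 0.02782772050558542
disc [ 299  267   42   38 1221] [0.53152682 0.1735212  0.028     ] [3.06371181e-02 3.06551031e-02 5.55111512e-17]
1281 [[-0.0115  0.0415 -0.0199]
 [ 0.0056  0.0421 -0.0131]
 [ 0.0106  0.055  -0.0026]]
1260 [[-0.0117 -0.0567 -0.0199]
 [ 0.0056 -0.0439 -0.0131]
 [ 0.0105 -0.0433 -0.0024]]
```

View pics/w2.png

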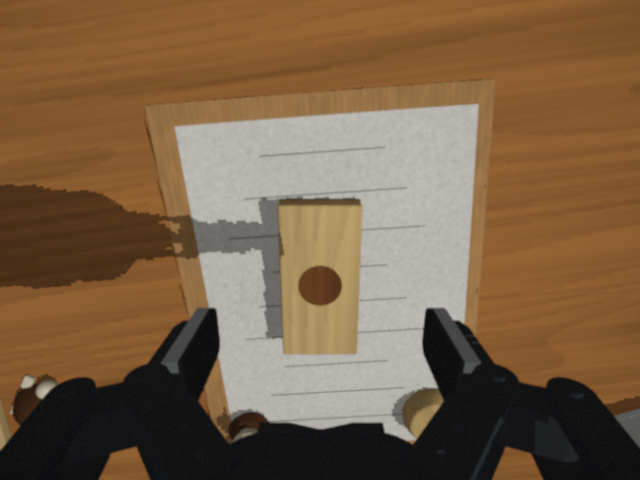

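The wrist view shows the plinth with its disc centre at (320,285), the folder under it, the round plinth at lower right (425,412) and the bird's foot at (248,425). The measured top is 58.2 x 120.2 mm at z = 27.8 mm, which matches the stated sizes. I'm descending and gripping.

Scaled: 0.12 m / 0.5 = 0.24, 0.105 m / 0.5 = 0.21.

Call:
move_arm([
  {"delta_pos": [0, -0.004, 0.08], "turn": [0, 0, 0], "fingers": 0},
  {"delta_pos": [0, -0.004, 0.16], "turn": [0, 0, 0], "fingers": 0},
  {"delta_pos": [0, -0.004, 0.21], "turn": [0, 0, 0], "fingers": 0},
  {"delta_pos": [0, -0.004, 0.24], "turn": [0, 0, 0], "fingers": 0},
  {"delta_pos": [0, -0.004, 0.24], "turn": [0, 0, 0], "fingers": 0},
  {"delta_pos": [0, -0.004, 0.24], "turn": [0, 0, 0], "fingers": 0},
  {"delta_pos": [0, -0.004, 0.24], "turn": [0, 0, 0], "fingers": 0.5},
  {"delta_pos": [0, -0.004, 0.24], "turn": [0, 0, 0], "fingers": 0.6},
  {"delta_pos": [0, -0.004, 0.24], "turn": [0, 0, 0], "fingers": 0.6},
  {"delta_pos": [0, -0.004, 0.24], "turn": [0, 0, 0], "fingers": 0.6},
  {"delta_pos": [0, -0.004, 0.24], "turn": [0, 0, 0], "fingers": 0.6},
], force=60)

```text
clock: 3.18
position: [0.4988, 0.1771, 0.0135]
ee_rot: [0.065, 0.998, 0.001, 0.001]
ft_force: [-2.2, -0.7, 7.9]
grip_width: 0.667
grasp_force: 63.9
```

Scaled: -0.12 m / 0.5 = -0.24, -0.08 m / 0.5 = -0.16.

Call:
move_arm([
  {"delta_pos": [0, 0, -0.02], "turn": [0, 0, 0], "fingers": 0.6},
  {"delta_pos": [0, 0, -0.08], "turn": [0, 0, 0], "fingers": 0.6},
  {"delta_pos": [0, 0, -0.16], "turn": [0, 0, 0], "fingers": 0.6},
  {"delta_pos": [0, 0, -0.24], "turn": [0, 0, 0], "fingers": 0.6},
  {"delta_pos": [0, 0, -0.24], "turn": [0, 0, 0], "fingers": 0.6},
  {"delta_pos": [0, 0, -0.24], "turn": [0, 0, 0], "fingers": 0.6},
])

```text
clock: 3.92
position: [0.4977, 0.1764, 0.1319]
ee_rot: [0.065, 0.998, -0.0, -0.0]
ft_force: [-0.1, -0.3, -2.5]
grip_width: 0.666
grasp_force: 64.4
```

```bash
python3 - <<'E'
from h import *
o=get_obs();print(o["position"],o["ft_force"],o["grip_width"],o["grasp_force"])
# plinth in hand, tool coordinates
c=shot("wrist");save(c,"w3.png");P=cloud(c);T=np.linalg.inv(T_tool(get_obs()));Q=P@T[:3,:3].T+T[:3,3]
hs=cv2.cvtColor(c["color"],cv2.COLOR_RGB2HSV)
m=(abs(Q[:,:,2]+0.015+0.002)<0.02)&(abs(Q[:,:,1])<0.0285)&(Q[:,:,0]>-.12)&(Q[:,:,0]<.06)
q=Q[m];A=np.c_[q[:,:2],np.ones(len(q))];k=np.linalg.lstsq(A,q[:,2],rcond=None)[0];print("top plane tool",k,len(q),q.min(0),q.max(0))
g=cv2.cvtColor(c["color"],cv2.COLOR_RGB2GRAY)
mm=cv2.morphologyEx(((g<90)&m).astype(np.uint8),cv2.MORPH_OPEN,np.ones((7,7)));n,l,s,ce=cv2.connectedComponentsWithStats(mm)
for i in range(1,n):
    if s[i,4]>200: print("disc tool",s[i],Q[l==i].mean(0),np.ptp(Q[l==i],0))
# jig: colour masks cast on planes
for nme in("scene","side"):
    c=shot(nme);P=cloud(c);hs=cv2.cvtColor(c["color"],cv2.COLOR_RGB2HSV);z=P[:,:,2]
    near=np.hypot(P[:,:,0]-.567,P[:,:,1]+.198)<.16
    for nm,lo,hi,sat,pl in(("bed",.010,.022,45,.016),("fence",.046,.056,40,.050)):
        m=(near&(z>lo)&(z<hi)&(hs[:,:,1]<sat)).astype(np.uint8)
        n,l,s,ce=cv2.connectedComponentsWithStats(m)
        for i in range(1,n):
            if s[i,4]>150:
                v,u=np.nonzero(l==i);w=onz(c,np.c_[u,v],pl)
                r=cv2.minAreaRect((w[:,:2]*1000).astype(np.float32));print(nme,nm,s[i],np.round(r[0],1),np.round(r[1],1),round(r[2],2),np.median(z[l==i]).round(4))
E
```

```text
[0.4976907  0.17644142 0.13188464] [-0.14542581 -0.30847713 -2.51781973] 0.6657671371802005 64.35138702392578
top plane tool [ 0.06836494 -0.03309261 -0.01417539] 24753 [-0.04650726 -0.02849974 -0.03272657] [0.02763964 0.02849756 0.002981  ]
disc tool [249 260  64  18 911] [ 0.0260584  -0.01712597 -0.00518685] [0.00176432 0.02414705 0.01723459]
disc tool [393 325  16  60 739] [ 0.00033055  0.0275433  -0.02372526] [0.02477646 0.00155977 0.01929364]
disc tool [ 285  380   75   49 2835] [-0.03030862 -0.00041494 -0.01560442] [0.02666201 0.0307365  0.00417139]
scene bed [ 150  151  141   99 3708] [ 568.8 -194.2] [129.1 244.8] 79.35 0.0182
scene fence [168 182  47  38 665] [ 631.2 -208.3] [103.9  34.6] 79.77 0.0511
scene fence [153 193  42  38 505] [ 669.3 -215.6] [111.9  22. ] 78.78 0.0519
side bed [ 272  330  161   75 6727] [ 566.3 -201.7] [118.9 244.5] 77.08 0.0165
side fence [401 315  29  61 725] [ 668.3 -218.6] [108.9  19.9] 78.97 0.0507
side fence [ 374  319   34   59 1078] [ 629.5 -212. ] [102.9  33.2] 79.51 0.0497
```

Scaled: -0.357 m / 0.5 = -0.714, -0.315 m / 0.5 = -0.63, 0.063 rad / 1.5708 = 0.0401.

Call:
move_arm([
  {"delta_pos": [-0.006, -0.05, 0], "turn": [0, 0, 0.0064], "fingers": 0.6},
  {"delta_pos": [-0.016, -0.13, 0], "turn": [0, 0, 0.0127], "fingers": 0.6},
  {"delta_pos": [-0.028, -0.23, 0], "turn": [0, 0, 0.0191], "fingers": 0.6},
  {"delta_pos": [-0.04, -0.33, 0], "turn": [0, 0, 0.0255], "fingers": 0.6},
  {"delta_pos": [-0.052, -0.43, 0], "turn": [0, 0, 0.0318], "fingers": 0.6},
  {"delta_pos": [-0.064, -0.53, 0], "turn": [0, 0, 0.0401], "fingers": 0.6},
  {"delta_pos": [-0.076, -0.63, 0], "turn": [0, 0, 0.0401], "fingers": 0.6},
  {"delta_pos": [-0.088, -0.714, 0], "turn": [0, 0, 0.0401], "fingers": 0.6},
  {"delta_pos": [-0.088, -0.714, 0], "turn": [0, 0, 0.0401], "fingers": 0.6},
  {"delta_pos": [-0.088, -0.714, 0], "turn": [0, 0, 0.0401], "fingers": 0.6},
  {"delta_pos": [-0.088, -0.714, 0], "turn": [0, 0, 0.0401], "fingers": 0.6},
])

```text
clock: 5.45
position: [0.4955, -0.1821, 0.132]
ee_rot: [0.096, 0.995, 0.0, -0.0]
ft_force: [-0.7, -0.0, -1.1]
grip_width: 0.666
grasp_force: 64.2
```

```bash
python3 - <<'E'
from h import *
o=get_obs();print(o["position"],o["ft_force"],o["grip_width"])
c=shot("wrist");save(c,"w4.png");P=cloud(c);hs=cv2.cvtColor(c["color"],cv2.COLOR_RGB2HSV);z=P[:,:,2]
near=np.hypot(P[:,:,0]-.567,P[:,:,1]+.198)<.16
for nm,lo,hi,sat,pl in(("bed",.010,.022,60,.016),("board",.003,.022,255,.008),("fence",.044,.056,70,.050)):
    m=(near&(z>lo)&(z<hi)&(hs[:,:,1]<sat)).astype(np.uint8);n,l,s,ce=cv2.connectedComponentsWithStats(m)
    for i in range(1,n):
        if s[i,4]>150:
            v,u=np.nonzero(l==i);w=onz(c,np.c_[u,v],pl)
            r=cv2.minAreaRect((w[:,:2]*1000).astype(np.float32));print(nm,s[i],np.round(r[0],1),np.round(r[1],1),round(r[2],2),np.median(z[l==i]).round(4))
E
```

```text
[ 0.49545437 -0.18205663  0.13199352] [-0.72992884 -0.04302978 -1.11691028] 0.6661350608214679
bed [  225   167   183   101 13094] [ 482.4 -183.6] [125.8  73.5] 79.38 0.0157
bed [461 333  19  18 266] [606.6 -81.2] [16.5 14.9] 43.5 0.0149
board [  219   156   199   150 20014] [ 497.  -185.1] [139.6 117.3] 79.27 0.0152
board [436 329  50  37 984] [613.  -84.9] [49.4 27.1] 35.94 0.0115
board [241 369  13  64 432] [ 638.  -278.3] [ 9.4 70.4] 78.68 0.008
board [391 372   8  59 240] [ 663.5 -148.1] [ 5.  64.9] 80.29 0.0077
```

View pics/w4.png

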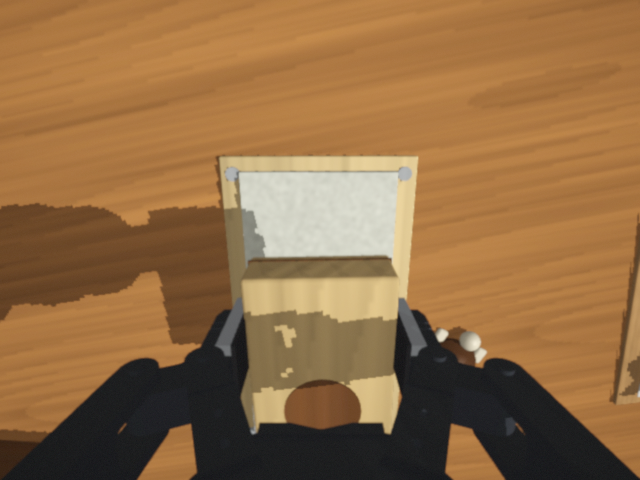

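The wrist view shows the held plinth, with its disc at (322,402), squarely over the bed. The board's rear edge runs from (220,157) to (418,157), and the turtle is clear at (460,345). The board width measures 139.6 mm, its axis is -10.7°, and the jig origin comes to (567, -198). I'm shifting 2.5 mm sideways and lowering.

Scaled: 0.107 m / 0.5 = 0.214, 0.103 m / 0.5 = 0.206, -0.005 rad / 1.5708 = -0.0032.

Call:
move_arm([
  {"delta_pos": [0, -0.005, 0.06], "turn": [0, 0, -0.0032], "fingers": 0.6},
  {"delta_pos": [0, -0.005, 0.13], "turn": [0, 0, -0.0032], "fingers": 0.6},
  {"delta_pos": [0, -0.005, 0.18], "turn": [0, 0, -0.0032], "fingers": 0.6},
  {"delta_pos": [0, -0.005, 0.198], "turn": [0, 0, -0.0032], "fingers": 0.6},
  {"delta_pos": [0, -0.005, 0.206], "turn": [0, 0, -0.0032], "fingers": 0.6},
  {"delta_pos": [0, -0.005, 0.21], "turn": [0, 0, -0.0032], "fingers": 0.6},
  {"delta_pos": [0, -0.005, 0.212], "turn": [0, 0, -0.0032], "fingers": 0.6},
  {"delta_pos": [0, -0.005, 0.214], "turn": [0, 0, -0.0032], "fingers": 0.6},
  {"delta_pos": [0, -0.005, 0.214], "turn": [0, 0, -0.0032], "fingers": 0.6},
])

```text
clock: 6.62
position: [0.4954, -0.1856, 0.0256]
ee_rot: [0.094, 0.996, 0.0, 0.0]
ft_force: [0.6, -0.0, -0.7]
grip_width: 0.662
grasp_force: 64.4
```

Scaled: 0.001 m / 0.5 = 0.002, 0.0005 m / 0.5 = 0.001.

Call:
move_arm([
  {"delta_pos": [0, 0, 0.001], "turn": [0, 0, 0], "fingers": 0.6},
  {"delta_pos": [0, 0, 0.002], "turn": [0, 0, 0], "fingers": 0.6},
  {"delta_pos": [0, 0, 0.002], "turn": [0, 0, 0], "fingers": 0.6},
])

```text
clock: 7.0
position: [0.4954, -0.1856, 0.0255]
ee_rot: [0.094, 0.996, 0.0, 0.0]
ft_force: [-6.4, 1.9, 15.3]
grip_width: 0.662
grasp_force: 66.4
```

```bash
python3 - <<'E'
from h import *
o=get_obs();print(o["position"],o["ft_force"])
for nme in("scene","side"):
    c=shot(nme);save(c,nme+"5.png");P=cloud(c);z=P[:,:,2]
    a=np.radians(-10.7);x=(P[:,:,0]-.567)*np.cos(a)+(P[:,:,1]+.1982)*np.sin(a);y=-(P[:,:,0]-.567)*np.sin(a)+(P[:,:,1]+.1982)*np.cos(a)
    m=(x>-.13)&(x<.03)&(abs(y)<.035)&(z>.033)&(z<.047)&(x>-.05)
    q=P[m];print(nme,len(q),x[m].max(),y[m].min(),y[m].max(),np.median(q[:,2]))
    A=np.c_[x[m],y[m],np.ones(m.sum())];print(np.linalg.lstsq(A,q[:,2],rcond=None)[0])
    u=cv2.resize(c["color"][130:260,130:310] if nme=="scene" else c["color"][310:430,250:450],None,fx=2.2,fy=2.2);globals()[nme]=u
h=max(scene.shape[0],side.shape[0]);pad=lambda i:np.pad(i,((0,h-i.shape[0]),(0,0),(0,0)))
cv2.imwrite("pics/c5.png",cv2.resize(np.hstack([pad(scene),pad(side)]),(800,int(800*h/(scene.shape[1]+side.shape[1]))))[:,:,::-1])
E
```

```text
[ 0.49540029 -0.18555744  0.02548759] [-6.43655081  1.9404046  15.32346395]
scene 942 0.02149347746369653 -0.029874785282047917 0.032410260601568076 0.04197507130148992
[-0.02147993 -0.01447684  0.04133151]
side 1539 0.01974651717911828 -0.03187402512176702 0.02859721482089655 0.04066477767710741
[-0.00637671  0.00850428  0.04047572]
```

View pics/c5.png

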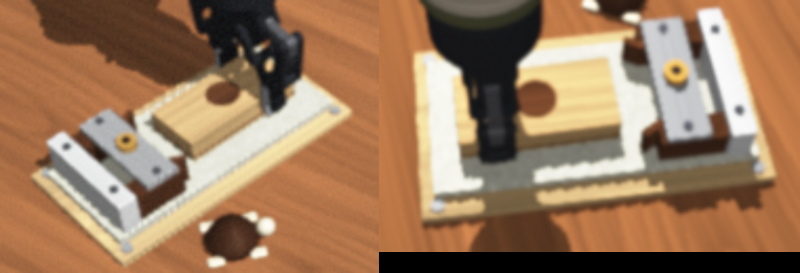

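The crops show the plinth flat on the open bed, its front end about 13 mm short of the guide mouth and centred with it, and the turtle untouched. I'm relaxing and regripping so that it sits flat.

Scaled: -0.0007 m / 0.5 = -0.0014, 0.0005 m / 0.5 = 0.001.

Call:
move_arm([
  {"delta_pos": [0, 0, -0.0014], "turn": [0, 0, 0], "fingers": 0.6},
  {"delta_pos": [0, 0, -0.0014], "turn": [0, 0, 0], "fingers": 0.2},
  {"delta_pos": [0, 0.001, -0.0014], "turn": [0, 0, 0], "fingers": 0.2},
  {"delta_pos": [0, 0.001, -0.0014], "turn": [0, 0, 0], "fingers": 0.6},
  {"delta_pos": [0, 0.001, -0.0014], "turn": [0, 0, 0], "fingers": 0.6},
  {"delta_pos": [0, 0.001, -0.0014], "turn": [0, 0, 0], "fingers": 0.6},
  {"delta_pos": [0, 0.001, -0.0014], "turn": [0, 0, 0], "fingers": 0.6},
], force=60)

```text
clock: 7.98
position: [0.4954, -0.185, 0.0252]
ee_rot: [0.094, 0.996, 0.0, 0.0]
ft_force: [-0.5, 0.1, 4.5]
grip_width: 0.665
grasp_force: 64.4
```

Scaled: -0.025 m / 0.5 = -0.05, -0.022 m / 0.5 = -0.044.

Call:
move_arm([
  {"delta_pos": [-0.006, 0, 0], "turn": [0, 0, 0], "fingers": 0.6},
  {"delta_pos": [-0.016, 0, 0], "turn": [0, 0, 0], "fingers": 0.6},
  {"delta_pos": [-0.026, 0, 0], "turn": [0, 0, 0], "fingers": 0.6},
  {"delta_pos": [-0.036, 0, 0], "turn": [0, 0, 0], "fingers": 0.6},
  {"delta_pos": [-0.044, 0, 0], "turn": [0, 0, 0], "fingers": 0.6},
  {"delta_pos": [-0.05, 0, 0], "turn": [0, 0, 0], "fingers": 0.6},
])

```text
clock: 8.72
position: [0.5188, -0.1898, 0.0252]
ee_rot: [0.094, 0.996, 0.0, -0.001]
ft_force: [-8.6, 2.1, 13.8]
grip_width: 0.665
grasp_force: 65.1
```

Scaled: -0.012 m / 0.5 = -0.024, -0.009 m / 0.5 = -0.018.

Call:
move_arm([
  {"delta_pos": [-0.006, 0, -0.0006], "turn": [0, 0, 0], "fingers": 0.6},
  {"delta_pos": [-0.012, 0, -0.0006], "turn": [0, 0, 0], "fingers": 0.6},
  {"delta_pos": [-0.018, 0, -0.0006], "turn": [0, 0, 0], "fingers": 0.6},
  {"delta_pos": [-0.024, 0, -0.0006], "turn": [0, 0, 0], "fingers": 0.6},
])

```text
clock: 9.22
position: [0.5311, -0.1919, 0.0252]
ee_rot: [0.094, 0.996, 0.0, -0.001]
ft_force: [-3.8, 1.1, 6.2]
grip_width: 0.666
grasp_force: 64.4
```

Scaled: -0.026 m / 0.5 = -0.052, -0.024 m / 0.5 = -0.048.

Call:
move_arm([
  {"delta_pos": [-0.006, 0, 0], "turn": [0, 0, 0], "fingers": 0.6},
  {"delta_pos": [-0.012, 0, 0], "turn": [0, 0, 0], "fingers": 0.6},
  {"delta_pos": [-0.02, 0, 0], "turn": [0, 0, 0], "fingers": 0.6},
  {"delta_pos": [-0.028, 0, 0], "turn": [0, 0, 0], "fingers": 0.6},
  {"delta_pos": [-0.036, 0, 0], "turn": [0, 0, 0], "fingers": 0.6},
  {"delta_pos": [-0.042, 0, 0], "turn": [0, 0, 0], "fingers": 0.6},
  {"delta_pos": [-0.048, 0, 0], "turn": [0, 0, 0], "fingers": 0.6},
  {"delta_pos": [-0.052, 0, 0], "turn": [0, 0, 0], "fingers": 0.6},
])

```text
clock: 10.22
position: [0.5568, -0.1968, 0.0253]
ee_rot: [0.094, 0.996, 0.0, -0.001]
ft_force: [-5.6, 1.6, 6.8]
grip_width: 0.668
grasp_force: 64.4
```

Scaled: -0.0095 m / 0.5 = -0.019, -0.008 m / 0.5 = -0.016.

Call:
move_arm([
  {"delta_pos": [-0.004, 0, 0], "turn": [0, 0, 0], "fingers": 0.6},
  {"delta_pos": [-0.008, 0, 0], "turn": [0, 0, 0], "fingers": 0.6},
  {"delta_pos": [-0.012, 0, 0], "turn": [0, 0, 0], "fingers": 0.6},
  {"delta_pos": [-0.016, 0, 0], "turn": [0, 0, 0], "fingers": 0.6},
  {"delta_pos": [-0.019, 0, 0], "turn": [0, 0, 0], "fingers": 0.6},
])

```text
clock: 10.85
position: [0.5661, -0.1986, 0.0253]
ee_rot: [0.094, 0.996, 0.0, -0.0]
ft_force: [-5.1, 0.6, 6.6]
grip_width: 0.664
grasp_force: 64.4
```

Scaled: -0.002 m / 0.5 = -0.004, -0.001 m / 0.5 = -0.002.

Call:
move_arm([
  {"delta_pos": [-0.002, 0, 0], "turn": [0, 0, 0], "fingers": 0.6},
  {"delta_pos": [-0.004, 0, 0], "turn": [0, 0, 0], "fingers": 0.6},
])

```text
clock: 11.1
position: [0.568, -0.1989, 0.0253]
ee_rot: [0.094, 0.996, 0.0, -0.001]
ft_force: [-5.1, 2.0, 6.3]
grip_width: 0.667
grasp_force: 64.4
```

Call:
move_arm([
  {"delta_pos": [-0.0014, 0, 0], "turn": [0, 0, 0], "fingers": 0.6},
  {"delta_pos": [-0.0028, 0, 0], "turn": [0, 0, 0], "fingers": 0.6},
])

```text
clock: 11.35
position: [0.5682, -0.199, 0.0253]
ee_rot: [0.094, 0.996, 0.001, -0.002]
ft_force: [-12.7, 4.3, 14.8]
grip_width: 0.667
grasp_force: 65.4
```

Scaled: -0.001 m / 0.5 = -0.002, -0.0005 m / 0.5 = -0.001.

Call:
move_arm([
  {"delta_pos": [-0.001, 0, 0], "turn": [0, 0, 0], "fingers": 0.6},
  {"delta_pos": [-0.002, 0, 0], "turn": [0, 0, 0], "fingers": 0.6},
  {"delta_pos": [-0.002, 0, 0], "turn": [0, 0, 0], "fingers": 0.6},
], force=110)

```text
clock: 11.72
position: [0.5683, -0.199, 0.0256]
ee_rot: [0.094, 0.996, 0.001, -0.003]
ft_force: [-17.5, 5.2, 20.6]
grip_width: 0.658
grasp_force: 115.2
```

```bash
python3 - <<'E'
from h import *
o=get_obs();print(o["position"],o["ft_force"],o["grasp_force"],o["torque"])
a=np.radians(-10.7)
def J(p): d=p-np.array([.567,-.1982,0]);return d[...,0]*np.cos(a)+d[...,1]*np.sin(a),-d[...,0]*np.sin(a)+d[...,1]*np.cos(a)
for nme in("scene","side"):
    c=shot(nme);save(c,nme+"6.png");P=cloud(c);z=P[:,:,2];x,y=J(P)
    hs=cv2.cvtColor(c["color"],cv2.COLOR_RGB2HSV)
    m=((abs(x)<.12)&(abs(y)<.035)&(z>.03)&(z<.046)&(hs[:,:,1]>60)&(hs[:,:,2]<80)).astype(np.uint8)
    m=cv2.morphologyEx(m,cv2.MORPH_OPEN,np.ones((3,3)));n,l,s,ce=cv2.connectedComponentsWithStats(m)
    for i in range(1,n):
        if s[i,4]>40:
            v,u=np.nonzero(l==i);w=onz(c,np.c_[u,v],.040);X,Y=J(w);print(nme,"dark",s[i],X.mean().round(4),Y.mean().round(4),np.ptp(X).round(4),np.ptp(Y).round(4))
a1=cv2.imread("pics/scene6.png")[160:250,135:235];b=cv2.imread("pics/side6.png")[305:395,345:445]
cv2.imwrite("pics/c6.png",cv2.resize(np.hstack([a1,b]),(800,360),interpolation=cv2.INTER_CUBIC))
E
```

```text
[ 0.56829218 -0.19896395  0.02556121] [-17.45551565   5.24487877  20.64701176] 115.2149248123169 [0.9265795  3.39550611 0.04901905]
```

View pics/c6.png

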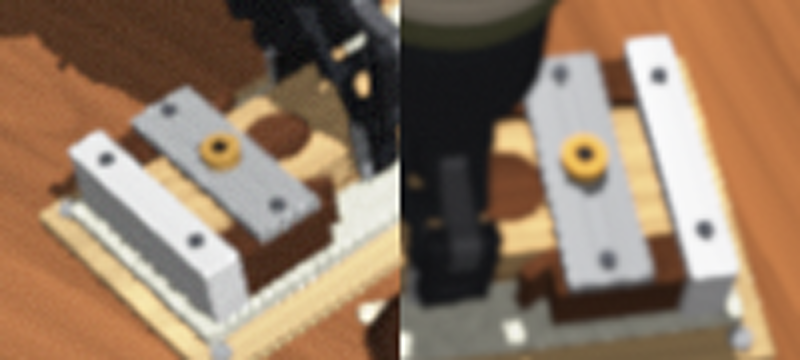

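The crops show the plinth's end filling the gap between bridge and fence with no bed showing, and the dark disc just short of the bridge, as expected when home. The pushing tips the tool back slightly (tool z leans about -0.006 rad), so I'm correcting the pitch while adding push.

Scaled: -0.001 m / 0.5 = -0.002, -0.0005 m / 0.5 = -0.001, -0.01 rad / 1.5708 = -0.0064.

Call:
move_arm([
  {"delta_pos": [0, 0, 0], "turn": [0, -0.0032, 0], "fingers": 0.6},
  {"delta_pos": [-0.001, 0, 0], "turn": [0, -0.0064, 0], "fingers": 0.6},
  {"delta_pos": [-0.002, 0, 0], "turn": [0, -0.0064, 0], "fingers": 0.6},
  {"delta_pos": [-0.002, 0, 0], "turn": [0, -0.0064, 0], "fingers": 0.6},
])

```text
clock: 12.32
position: [0.5683, -0.199, 0.0255]
ee_rot: [0.094, 0.996, 0.001, 0.001]
ft_force: [-22.2, 6.6, 26.1]
grip_width: 0.655
grasp_force: 115.9
```

```bash
cat >> h.py <<'E'
def st():
    o=get_obs();f=o["ft_force"];a=np.radians(-10.7);R=Ro.from_quat(o["ee_rot"]).as_matrix()
    print("pos",o["position"].round(5),"axial",(f[0]*np.cos(a)+f[1]*np.sin(a)).round(1),"lat",(-f[0]*np.sin(a)+f[1]*np.cos(a)).round(1),"up",f[2].round(1),"tool z",R[:,2].round(4),"tq",o["torque"].round(2),"yaw",np.degrees(np.arctan2(-R[1,0],-R[0,0])).round(2),"grip",o["grasp_force"],o["clock"])
E
python3 -c "from h import *;st()"
```

```text
pos [ 0.5683  -0.19901  0.02551] axial -23.1 lat 2.4 up 26.1 tool z [ 0.0027  0.0011 -1.    ] tq [1.16 4.78 0.14] yaw -10.79 grip 115.89182496070862 12.325
```

Scaled: -0.003 m / 0.5 = -0.006, -0.002 m / 0.5 = -0.004, -0.004 rad / 1.5708 = -0.0025.

Call:
move_arm([
  {"delta_pos": [-0.002, 0, -0.0006], "turn": [0, 0, 0], "fingers": 0.6},
  {"delta_pos": [-0.004, 0, -0.0012], "turn": [0, -0.0013, 0], "fingers": 0.6},
  {"delta_pos": [-0.006, 0, -0.002], "turn": [0, -0.0025, 0], "fingers": 0.6},
  {"delta_pos": [-0.006, 0, -0.002], "turn": [0, -0.0025, 0], "fingers": 0.6},
])

```text
clock: 12.82
position: [0.5684, -0.199, 0.0255]
ee_rot: [0.094, 0.996, 0.001, 0.0]
ft_force: [-32.7, 10.0, 31.2]
grip_width: 0.655
grasp_force: 116.4
```

```bash
python3 -c "from h import *;st()"
```

```text
pos [ 0.56837 -0.19903  0.02551] axial -34.0 lat 3.7 up 31.2 tool z [ 6.0e-04  2.2e-03 -1.0e+00] tq [1.66 6.91 0.16] yaw -10.8 grip 116.44222855567932 12.825
```

Scaled: -0.002 m / 0.5 = -0.004, -0.0014 m / 0.5 = -0.0028, -0.003 rad / 1.5708 = -0.0019.

Call:
move_arm([
  {"delta_pos": [0, 0, -0.0014], "turn": [0, 0, 0], "fingers": 0.6},
  {"delta_pos": [-0.002, 0, -0.0028], "turn": [0, -0.0006, 0], "fingers": 0.6},
  {"delta_pos": [-0.004, 0, -0.004], "turn": [0, -0.0019, 0], "fingers": 0.6},
  {"delta_pos": [-0.004, 0, -0.004], "turn": [0, -0.0019, 0], "fingers": 0.6},
])

```text
clock: 13.32
position: [0.5684, -0.199, 0.0256]
ee_rot: [0.094, 0.996, 0.001, -0.0]
ft_force: [-32.6, 9.6, 17.9]
grip_width: 0.655
grasp_force: 114.8
```

```bash
python3 -c "from h import *;st()"
```

```text
pos [ 0.56843 -0.19901  0.02559] axial -33.8 lat 3.4 up 17.9 tool z [-5.0e-04  2.3e-03 -1.0e+00] tq [1.54 6.94 0.15] yaw -10.81 grip 114.81854796409607 13.325
```

Scaled: -0.0018 m / 0.5 = -0.0036, -0.001 m / 0.5 = -0.002, -0.002 rad / 1.5708 = -0.0013.

Call:
move_arm([
  {"delta_pos": [-0.002, 0, 0], "turn": [0, 0, 0], "fingers": 0.6},
  {"delta_pos": [-0.0036, 0, 0], "turn": [0, -0.0013, 0], "fingers": 0.6},
  {"delta_pos": [-0.0036, 0, 0], "turn": [0, -0.0013, 0], "fingers": 0.6},
  {"delta_pos": [-0.0036, 0, 0], "turn": [0, -0.0013, 0], "fingers": 0.6},
  {"delta_pos": [-0.0036, 0, 0], "turn": [0, -0.0013, 0], "fingers": 0.6},
  {"delta_pos": [-0.0036, 0, 0], "turn": [0, -0.0013, 0], "fingers": 0.6},
])

```text
clock: 14.08
position: [0.5684, -0.199, 0.0255]
ee_rot: [0.094, 0.996, 0.002, -0.001]
ft_force: [-41.4, 13.1, 27.8]
grip_width: 0.657
grasp_force: 116.2
```

```bash
python3 - <<'E'
from h import *
st()
c=shot("side");save(c,"side7.png");s=shot("scene");save(s,"scene7.png");st()
cv2.imwrite("pics/c7.png",cv2.resize(np.hstack([c["color"][295:415,300:460],s["color"][150:270,130:290]]),(800,300),interpolation=cv2.INTER_CUBIC)[:,:,::-1])
for n,(u0,v0,u1,v1) in(("side",(340,285,390,322)),("scene",(218,228,268,262))):
    a=cv2.imread(f"pics/{n}0.png")[v0:v1,u0:u1].astype(int);b=cv2.imread(f"pics/{n}7.png")[v0:v1,u0:u1].astype(int);print(n,"turtle diff",abs(a-b).mean())
E
```

```text
pos [ 0.56844 -0.19901  0.02555] axial -43.1 lat 5.2 up 27.8 tool z [-0.0021  0.0033 -1.    ] tq [2.   8.86 0.15] yaw -10.82 grip 116.20101571083069 14.075
pos [ 0.56846 -0.19898  0.02557] axial -45.9 lat 5.1 up 27.0 tool z [-0.0021  0.0033 -1.    ] tq [2.01 8.87 0.15] yaw -10.82 grip 116.20155215263367 14.175
side turtle diff 49.596576576576574
scene turtle diff 2.4194117647058824
```

View pics/c7.png

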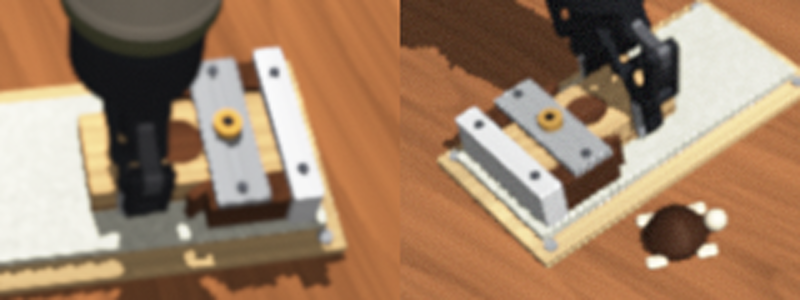

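The final crops show the plinth gripped at its rear. Its front end fills the gap behind the fence in the left crop (about x 265 to 285), and the turtle stands in its old place at right (675,232). I'm removing the last milliradians of tilt while still pushing.

Scaled: -0.003 rad / 1.5708 = -0.0019.

Call:
move_arm([
  {"delta_pos": [0, 0, 0], "turn": [0.0013, -0.0013, 0], "fingers": 0.6},
  {"delta_pos": [0, 0, 0], "turn": [0.0019, -0.0019, 0], "fingers": 0.6},
  {"delta_pos": [0, 0, 0], "turn": [0.0019, -0.0019, 0], "fingers": 0.6},
  {"delta_pos": [0, 0, 0], "turn": [0.0019, -0.0019, 0], "fingers": 0.6},
])

```text
clock: 14.68
position: [0.5685, -0.199, 0.0256]
ee_rot: [0.094, 0.996, 0.0, 0.0]
ft_force: [-42.2, 11.3, 26.9]
grip_width: 0.657
grasp_force: 116.0
```

```bash
python3 - <<'E'
from h import *
st();print(hand_in())
E
```

```text
pos [ 0.56847 -0.19898  0.02557] axial -43.5 lat 3.3 up 26.9 tool z [ 4.e-04  1.e-04 -1.e+00] tq [2.58 8.8  0.26] yaw -10.84 grip 115.96816778182983 14.675
the job is handed in; nothing more can be done
None
```

Handed in at 14.7 s: the plinth lies flat and stopped against the fence, still gripped and pushed at about 43 N forward (an estimated 25 N on the fence after bed friction) and 27 N down; the turtle stands where it was, but I did not recheck the round plinth and bird after lifting the plinth off the folder.

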